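# Load the cable reels on the goods train

### The arm

A 6-joint arm with a two-finger parallel gripper is mounted at the origin on the work surface. World frame = base frame: x ahead of the robot, y to its left, z up, the work surface at z = 0. Lengths are in m, angles in degrees, forces in N, time in s.
With the tool pointing down it reaches from about 0.4 to 0.825 m from the base axis. Payload 7 kg.
Tool frame: the origin (TCP) lies at the very end of the fingers, on their centre line; the grasp point (between the pads) lies hold_point_z behind it (hold_point_z is the distance from the TCP to the grasp point, in m); z points along the fingers, y is the line along which they close (so a half turn about z gives the same grasp; the last joint's range is limited). The gripper opens to 88 mm and grips with 3 to 60 N. Pads are 19 mm wide; open, the fingers measure 130 mm over their backs; the gripper's body (78 mm by 193 mm) begins 47 mm behind the grasp point.
Start: joints at [79.647, 20.546, 0.682, 0, -70.136, -16.507], TCP at [0.305, 0.602, 0.227] pointing down, gripper open.
Joint ranges: [-176.03, 176.03], [-82.01, 121.73], [-58.28, 71.71], [-173.87, 95.51], [-174.79, -0.11], [-173.66, 173.66]. Speed limits (degrees/s): [136.94, 136.94, 172.46, 180, 180, 180].

### API

Orientations are given as [roll, pitch, yaw] about the fixed x, y, z axes, in that order (R = Rz(yaw) Ry(pitch) Rx(roll)).
In Python, from plant import get_obs, snapshot, close_job, hold_point_z gives the robot as it stands.
- The arm moves only by the tool play_rows, never from a script. Its argument "commands" is a list that holds one entry, the list of rows, each a list of 7 numbers: the shift along the tool's x, y, z in cm, then the turn, a rotation vector about the tool's x, y, z in degrees, then the opening, from 0 (shut) to 1 (fully open). In form: [[[x, y, z, ax, ay, az, fingers], ...]]. A call has 1 to 20 rows; each row is the pose to reach, as a shift and turn from the pose commanded when the call began, along the tool's axes at that moment; what a row does not reach only later rows make up. A row lasts 1/12 s, in which the tool goes at most 41.7 mm and 7.16 degrees, less where a joint would pass 70% of its speed; a pose out of reach is approached as far as the arm can. A call with a gripper value outside its range is refused whole. The fingers move at their own pace and stop on an object; the grip force is fixed at half the most. Time passes only in rows, so rows that repeat a pose let the fingers close. It gives the time, the measured TCP pose, the force, the opening and the grip force at its end, in the units of the state.
- get_obs(): the state, without advancing time (a new reading comes with each control period).
- snapshot(name): name is "scene" or "top"; returns a dict with "frame" (384x512x3 uint8, red, green, blue), "camera_matrix" (3x3 intrinsics, pixels), "origin" and "attitude" of the camera in the world. Camera axes: x right, y down, z forward; pixel columns grow to the right and rows downward; lengths in m; the calibration is good to about 2 mm. A picture is of the moment at which its call begins. There is no depth.
- close_job(): hands the job in; it is judged then, once.
The state is a dict: "clock": time; "joint_pos": joint angles; "qvel": joint speeds; "tau": joint torques, N m; "tool_pos": TCP position; "orientation": TCP orientation; "force": force on the tool from outside, world axes, zero at the start; "moment": the same for the moment, N m; "opening": finger opening in m; "gripper_force": force on a finger pad.
Only numpy, scipy, OpenCV 4.12 (cv2) and the standard library are available. Lean on these libraries where they do the work, as an engineer would, in place of code of your own. Each camera call takes 0.05 s, during which the arm holds its last target. There are 200 camera calls.

### The job

Load the three cable reels onto the three flat wagons of the model train, one reel in the middle of each deck, standing upright: first the large reel on the wagon next to the red locomotive, then the medium reel on the middle wagon, then the small reel on the last wagon, farthest from the locomotive. Leave the packing case, the barrel and the stack of sleepers where they are.

Things in the scene. Friction and masses are not known exactly. Their poses are not given: they have to be found in the camera images.
- reel_large: the large cable reel: loose, standing upright on its flange, two pale wooden round flanges with black cable wound between; diameter 60 mm, height 50 mm, about 110 g. Origin at the centre of its underside, z up along its axis. To be picked across its diameter. Stands in the yard between robot and train among the other goods, neighbours about 110 mm apart (centres), in any order.
- reel_medium: the medium cable reel: loose, standing upright on its flange, two pale wooden round flanges with black cable wound between; diameter 47 mm, height 44 mm, about 70 g. Origin at the centre of its underside, z up along its axis. To be picked across its diameter. Stands in the yard between robot and train among the other goods, neighbours about 110 mm apart (centres), in any order.
- reel_small: the small cable reel: loose, standing upright on its flange, two pale wooden round flanges with black cable wound between; diameter 34 mm, height 38 mm, about 40 g. Origin at the centre of its underside, z up along its axis. To be picked across its diameter. Stands in the yard between robot and train among the other goods, neighbours about 110 mm apart (centres), in any order.
- wagon_a: one of three identical flat wagons, fixed on the rails: dark steel underframe, brown plank deck 82 mm wide (local x), 150 mm long (local y, along the train), its top 46 mm above the table; a dark kerb 4 mm wide, 5 mm high along both long edges, ends open. They stand in a straight row 170 mm apart, in any order. Origin at table height under the middle of the deck; z up.
- wagon_b: one of three identical flat wagons, fixed on the rails: dark steel underframe, brown plank deck 82 mm wide (local x), 150 mm long (local y, along the train), its top 46 mm above the table; a dark kerb 4 mm wide, 5 mm high along both long edges, ends open. They stand in a straight row 170 mm apart, in any order. Origin at table height under the middle of the deck; z up.
- wagon_c: one of three identical flat wagons, fixed on the rails: dark steel underframe, brown plank deck 82 mm wide (local x), 150 mm long (local y, along the train), its top 46 mm above the table; a dark kerb 4 mm wide, 5 mm high along both long edges, ends open. They stand in a straight row 170 mm apart, in any order. Origin at table height under the middle of the deck; z up.
- loco: the red diesel locomotive, fixed at one end (either end) of the row of wagons; a brown van 99 mm high with a grey roof stands at the other end. 84 mm wide, 220 mm long (local y, along the train), cab in the middle 124 mm high, hoods 80 mm high at both ends. Origin at table height under its middle. The middles of the wagons are 200, 370 and 540 mm from it; the van is 200 mm beyond.
- case: a loose wooden packing case, about 49 x 49 mm, 40 mm high, standing among the reels. Origin at the centre of its underside. Not to be moved.
- barrel: a loose plain steel barrel without flanges, 44 mm in diameter, 48 mm high, standing among the reels. Origin at the centre of its underside. Not to be moved.
- sleepers: a loose strapped stack of dark railway sleepers, 48 mm long (local x), 40 mm wide, 30 mm high, standing among the reels. Origin at the centre of its underside. Not to be moved.
There are look-alikes about, which are no part of the job. What is shaped like the reel_small but turquoise is not meant. What is shaped like the reel_large but blue is not meant.

How it is judged:
By the outcome, as a careful person would: the job done as asked, in the order asked, and still so for the second after the job is handed in, with the robot touching nothing.
It also fails if it takes over 77 s, if anything falls off the work surface, if the arm or the gripper's body presses on something with over 40 N, if the wrist force passes 120 N, or if a joint passes its speed limit or range.

## Working session

There is one attempt and no reset: what is moved stays moved. The work goes in short steps, Python scripts to look and compute and a tool call to move; the robot and the scene stay as the last step left them, time stands still between calls to the robot, and variables do not carry over. Pictures are saved under pics/ and viewed, at most 14 in all, crops included, and the job is handed in when it is done.

Besides the shell and the picture viewer there is one more tool, called as name([rows], argument=value, ...), one row to a line, values as JSON. play_rows: Moves the arm, as the interface text tells. Its arguments: {"type":"object","properties":{"commands":{"type":"array","items":{"type":"array","items":{"type":"array","items":{"type":"number"}}}}},"required":["commands"]}

```bash
ls; mkdir -p pics
python3 - <<'E'
from plant import *
import cv2,numpy as np
print(get_obs(),hold_point_z)
for n in("scene","top"):
    s=snapshot(n);cv2.imwrite(f"pics/{n}0.png",s["frame"][:,:,::-1]);print(n,s["camera_matrix"],s["origin"],s["attitude"])
    np.savez(f"{n}0.npz",**s)
E
```

```text
pics
{'clock': 0.0, 'joint_pos': array([ 7.96448931e+01,  2.05901190e+01,  6.34558688e-01, -2.00416673e-02,
       -7.01343936e+01, -1.65065998e+01]), 'qvel': array([-0.04870718, -0.02651127, -0.09655299, -0.06451162, -0.00158681,
        0.0111794 ]), 'tau': array([ 6.50367638e-04, -5.82714164e+01,  2.93042511e+01,  6.99714705e+00,
        6.67290558e-03, -1.60158006e-04]), 'tool_pos': array([0.30480041, 0.601732  , 0.22564374]), 'orientation': array([ 1.7990840e+02, -7.4966083e-03, -2.6868526e+01]), 'force': array([0.84631821, 0.99210368, 0.41688104]), 'moment': array([ 0.05073751, -0.03473261,  0.00423392]), 'gripper_force': 0.0, 'opening': 0.087886011434009} 0.0188
scene [[444.62391103   0.         258.48715801]
 [  0.         444.62391103 192.52736747]
 [  0.           0.           1.        ]] [1.1612183  0.24443911 0.77877128] [-1.36322030e+02  1.58210356e-02  1.12131121e+02]
top [[484.19092672   0.         249.74545708]
 [  0.         484.19092672 186.933498  ]
 [  0.           0.           1.        ]] [ 0.30003725 -0.02810277  1.44084882] [-171.15785552    1.18505755  -91.12979854]
```

View pics/top0.png

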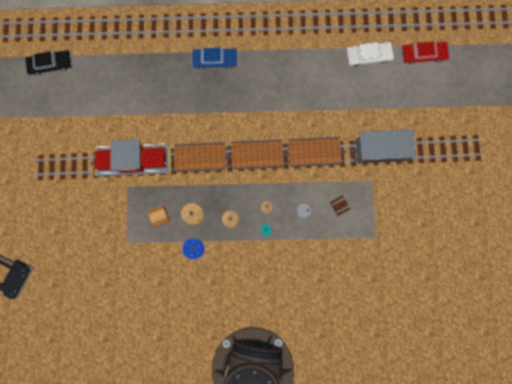

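View pics/scene0.png

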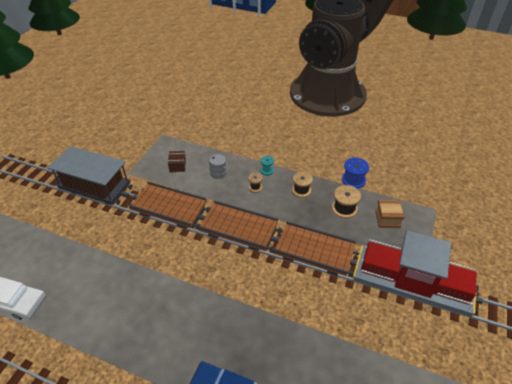

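The top view shows the loco at (130,158), decks at (200,156), (258,154) and (316,151), and the van at (386,146). The large reel is at (192,213), medium at (230,218), small at (266,207). The turquoise look-alike is at (266,230) and the blue one at (193,248). The scene view shows the same layout.

```bash
cat > h.py <<'E'
import cv2,numpy as np
from scipy.spatial.transform import Rotation as R
def ray(s,uv,z):
    uv=np.atleast_2d(np.asarray(uv,float));K=s["camera_matrix"]
    d=np.c_[uv,np.ones(len(uv))]@np.linalg.inv(K).T@R.from_euler("xyz",s["attitude"],degrees=True).as_matrix().T
    o=s["origin"];return o+d*((z-o[2])/d[:,2])[:,None]
def proj(s,p):
    M=R.from_euler("xyz",s["attitude"],degrees=True).as_matrix()
    c=(np.atleast_2d(p)-s["origin"])@M@s["camera_matrix"].T;return c[:,:2]/c[:,2:]
E
python3 - <<'E'
from h import *
for n in("top","scene"):
    s=dict(np.load(n+"0.npz"));hsv=cv2.cvtColor(s["frame"],cv2.COLOR_RGB2HSV)
    px={"top":[(192,213),(230,218),(266,207)],"scene":[(347,193),(302,180),(255,178)]}[n]
    for nm,(u,v),h,d in zip("LMS",px,(.05,.044,.038),(.06,.047,.034)):
        r=20
        w=hsv[v-r:v+r,u-r:u+r]; m=((w[...,1]>75)&(w[...,2]>100)&(w[...,0]<30)).astype(np.uint8)
        m=cv2.morphologyEx(m,cv2.MORPH_OPEN,np.ones((2,2)))
        k,lab,st,ce=cv2.connectedComponentsWithStats(m);
        i=min([j for j in range(1,k) if st[j,4]>15],key=lambda j:np.hypot(*(ce[j]-r)))
        c,_=cv2.findContours((lab==i).astype(np.uint8),cv2.RETR_EXTERNAL,cv2.CHAIN_APPROX_NONE)
        e=cv2.fitEllipse(cv2.convexHull(c[0])); cen=np.array(e[0])+[u-r,v-r]
        P=ray(s,c[0][:,0]+[u-r,v-r],h)[:,:2]
        print(n,nm,st[i],cen.round(1),ray(s,cen,h)[0].round(4),"ext",np.ptp(P,axis=0).round(4),"mid",((P.max(0)+P.min(0))/2).round(4))
    # decks
    px={"top":[(200,156),(258,154),(316,151)],"scene":[(315,246),(240,226),(168,204)]}[n]
    for u,v in px: print(n,(u,v),hsv[v-1:v+2,u-1:u+2].mean((0,1)).round(),ray(s,(u,v),.046)[0].round(4))
s=dict(np.load("top0.npz"))
a=cv2.resize(s["frame"][135:260,85:350],None,fx=3,fy=3,interpolation=cv2.INTER_CUBIC)
cv2.imwrite("pics/topc.png",a[:,:,::-1])
E
```

```text
top L [ 10  11  23  22 400] [192.9 214.4] [0.4404 0.1623 0.05  ] ext [0.0614 0.0638] mid [0.4403 0.1619]
top M [ 13  13  17  18 243] [231.  219.6] [0.4235 0.0525 0.044 ] ext [0.0496 0.0465] mid [0.4239 0.0526]
top S [ 16  15  12  13 124] [267.3 207.6] [ 0.4567 -0.0532  0.038 ] ext [0.0353 0.0324] mid [ 0.4557 -0.0538]
top (200, 156) [ 13. 167. 146.] [0.6134 0.1415 0.046 ]
top (258, 154) [ 13. 168. 143.] [ 0.6152 -0.0298  0.046 ]
top (316, 151) [ 13. 167. 146.] [ 0.6201 -0.2005  0.046 ]
scene L [  8  13  27  20 401] [348.  195.7] [0.4499 0.1725 0.05  ] ext [0.0587 0.0592] mid [0.4499 0.1723]
scene M [  0   0  40  27 752] [302.5 166.3] [0.3898 0.0455 0.044 ] ext [0.1046 0.1068] mid [0.4035 0.0452]
scene S [ 14  16  14  10 109] [255.9 178.5] [ 0.4658 -0.0453  0.038 ] ext [0.0322 0.0328] mid [ 0.4661 -0.0451]
scene (315, 246) [ 12. 156. 128.] [0.6096 0.1446 0.046 ]
scene (240, 226) [ 12. 154. 144.] [ 0.6191 -0.0187  0.046 ]
scene (168, 204) [ 12. 155. 132.] [ 0.6216 -0.1925  0.046 ]
```

View pics/topc.png

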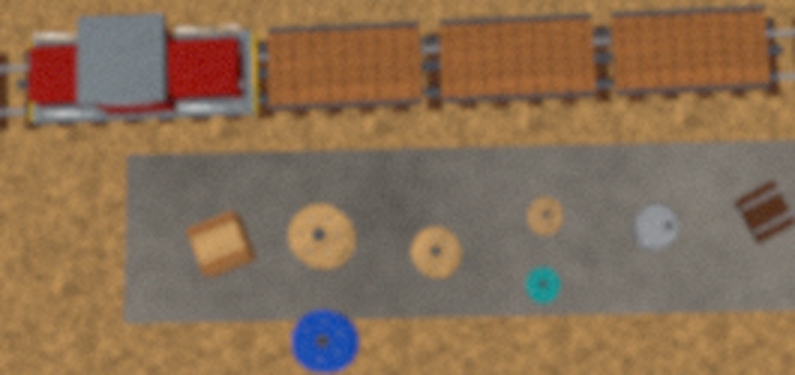

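Run:
```python
from h import *
t=dict(np.load("top0.npz"));s=dict(np.load("scene0.npz"))
for z in(0,.02,.03): print(z,"bolts top",ray(t,[(226,344),(278,343)],z).round(4)[:,:2].tolist(),"scene",ray(s,[(346,108),(297,97)],z).round(4)[:,:2].tolist())
# yard corners z=0, order: far-left, near-left, near-right, far-right in top
print(ray(t,[(127,187),(127,241),(375,239),(373,182)],0).round(4)[:,:2].tolist())
for n,q in(("scene",s),("top",t)):
  f=q["frame"]; 
  for c in [(347,193),(435,210)] if n=="scene" else []:
    pass
a=cv2.resize(s["frame"][130:310,120:480],None,fx=2.2,fy=2.2,interpolation=cv2.INTER_CUBIC)
cv2.imwrite("pics/scc.png",a[:,:,::-1])
# triangulation of colour blobs: yellow/blue/teal
for nm,lo,hi in(("teal",(80,120,60),(95,255,255)),("blue",(112,150,60),(130,255,255))):
  for n,q in(("scene",s),("top",t)):
    h=cv2.cvtColor(q["frame"],cv2.COLOR_RGB2HSV);m=cv2.inRange(h,lo,hi);k,l,st,ce=cv2.connectedComponentsWithStats(m)
    for i in range(1,k):
      if 60<st[i,4]<900: print(nm,n,st[i],ce[i].round(1),ray(q,ce[i],.02)[0].round(4))
```

```text
0 bolts top [[0.0702, 0.0744], [0.0705, -0.0747]] scene [[0.0547, 0.0737], [0.0555, -0.0788]]
0.02 bolts top [[0.0734, 0.073], [0.0737, -0.0741]] scene [[0.0831, 0.0781], [0.0839, -0.0705]]
0.03 bolts top [[0.075, 0.0723], [0.0753, -0.0738]] scene [[0.0973, 0.0803], [0.0981, -0.0664]]
[[0.5331, 0.369], [0.3703, 0.3658], [0.361, -0.3688], [0.5313, -0.3729]]
teal scene [261 157  12  18 179] [266.7 165.5] [ 0.3956 -0.0449  0.02  ]
teal top [261 224  11  12  95] [265.6 229.7] [ 0.3938 -0.047   0.02  ]
blue scene [343 158  26  30 534] [354.9 172.3] [0.3366 0.1656 0.02  ]
```

View pics/scc.png

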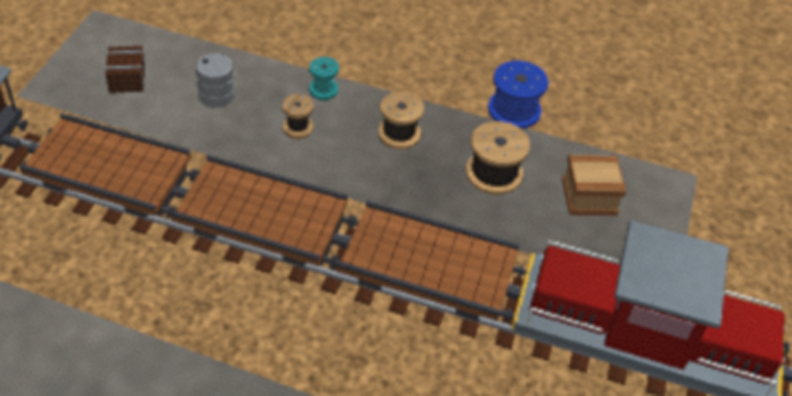

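The scene crop shows the top flanges clearly, with the large hub at about (347,194). My 2x2 opening shifted the masks by a pixel, so I'm redoing this without it and adding the decks.

Run:
```python
from h import *
for n in("top","scene"):
    s=dict(np.load(n+"0.npz"));F=4
    big=cv2.resize(s["frame"],None,fx=F,fy=F,interpolation=cv2.INTER_CUBIC);hsv=cv2.cvtColor(big,cv2.COLOR_RGB2HSV)
    un=lambda p:(np.asarray(p,float)+.5)/F-.5
    px={"top":[(192,213),(230,218),(266,207)],"scene":[(347,194),(302.5,178),(255.5,178)]}[n]
    for nm,(u,v),h,r in zip("LMS",px,(.05,.044,.038),(16,12.5,10)):
        a,b,r=int(F*u),int(F*v),int(F*r)
        w=hsv[b-r:b+r,a-r:a+r]; m=((w[...,1]>70)&(w[...,2]>120)&(w[...,0]<30)).astype(np.uint8)
        m=cv2.morphologyEx(m,cv2.MORPH_OPEN,np.ones((7,7)))
        k,lab,st,ce=cv2.connectedComponentsWithStats(m)
        i=min([j for j in range(1,k) if st[j,4]>200],key=lambda j:np.hypot(*(ce[j]-r)))
        c=max(cv2.findContours((lab==i).astype(np.uint8),cv2.RETR_EXTERNAL,cv2.CHAIN_APPROX_NONE)[0],key=len)
        P=ray(s,un(c[:,0]+[a-r,b-r]),h)[:,:2].astype(np.float32)
        c,rad=cv2.minEnclosingCircle(P)
        print(n,nm,"circ",np.round(c,4),"d",round(2*rad,4),"ext",np.ptp(P,axis=0).round(4),"mid",((P.max(0)+P.min(0))/2).round(4))
    px={"top":[(200,156),(258,154),(316,151)],"scene":[(315,246),(240,226),(168,204)]}[n]
    m=((hsv[...,0]<15)&(hsv[...,1]>130)&(hsv[...,2]>95)&(hsv[...,2]<190)&(hsv[...,0]>8)).astype(np.uint8)
    m=cv2.morphologyEx(cv2.morphologyEx(m,cv2.MORPH_CLOSE,np.ones((9,9))),cv2.MORPH_OPEN,np.ones((21,21)))
    k,lab,st,ce=cv2.connectedComponentsWithStats(m)
    for u,v in px:
        i=lab[v*F,u*F]
        c=max(cv2.findContours((lab==i).astype(np.uint8),cv2.RETR_EXTERNAL,cv2.CHAIN_APPROX_NONE)[0],key=len)
        P=ray(s,un(c[:,0]),.046)[:,:2].astype(np.float32);q=cv2.minAreaRect(P)
        print(n,"deck",i,np.round(q[0],4),np.round(q[1],4),round(q[2],2))
```

```text
top L circ [0.4424 0.1662] d 0.0702 ext [0.0656 0.0667] mid [0.4436 0.1652]
top M circ [0.4262 0.0555] d 0.0546 ext [0.0517 0.0508] mid [0.4262 0.0558]
top S circ [ 0.4601 -0.0503] d 0.0391 ext [0.0382 0.0352] mid [ 0.4598 -0.0507]
top deck 3 [0.6121 0.1431] [0.072  0.1525] 1.26
top deck 2 [ 0.6157 -0.0264] [0.0715 0.1538] 1.33
top deck 1 [ 0.6195 -0.1968] [0.0714 0.1534] 1.17
scene L circ [0.4459 0.1692] d 0.0621 ext [0.0592 0.0607] mid [0.4471 0.1693]
scene M circ [0.4123 0.0537] d 0.0823 ext [0.078  0.0668] mid [0.4141 0.0487]
scene S circ [ 0.4621 -0.0492] d 0.0355 ext [0.0336 0.0344] mid [ 0.4625 -0.0488]
scene deck 3 [0.6087 0.1456] [0.0699 0.1542] 1.26
scene deck 2 [ 0.6127 -0.0246] [0.0699 0.1525] 1.44
scene deck 1 [ 0.6166 -0.1954] [0.07   0.1575] 1.24
```

The two views agree within about 3 mm, and the sizes and the 170 mm spacing match. The train lies along y, tilted 1.25°. Moving above the large reel with yaw 0, so the fingers close along y.

play_rows([
  [[32.15,32.5,2,0,0,-26.9,1],[32.15,32.5,2,0,0,-26.9,1],[32.15,32.5,2,0,0,-26.9,1],[32.15,32.5,2,0,0,-26.9,1],[32.15,32.5,2,0,0,-26.9,1],[32.15,32.5,2,0,0,-26.9,1],[32.15,32.5,2,0,0,-26.9,1],[32.15,32.5,2,0,0,-26.9,1],[32.15,32.5,2,0,0,-26.9,1],[32.15,32.5,2,0,0,-26.9,1],[32.15,32.5,2,0,0,-26.9,1],[32.15,32.5,2,0,0,-26.9,1],[32.15,32.5,2,0,0,-26.9,1],[32.15,32.5,2,0,0,-26.9,1],[32.15,32.5,2,0,0,-26.9,1],[32.15,32.5,2,0,0,-26.9,1]],
])

```text
clock: 1.43
tool_pos: [0.4447, 0.168, 0.2065]
orientation: [180.0, 0.0, 0.1]
force: [-0.2, 0.7, 0.2]
opening: 0.0876
gripper_force: 0.0
```

play_rows([
  [[0,0,4,0,0,0,1],[0,0,8,0,0,0,1],[0,0,12,0,0,0,1],[0,0,15,0,0,0,1],[0,0,17,0,0,0,1],[0,0,18.5,0,0,0,1],[0,0,19.4,0,0,0,1],[0,0,19.4,0,0,0,1],[0,0,19.4,0,0,0,1]],
])

```text
clock: 2.18
tool_pos: [0.4449, 0.1676, 0.0126]
orientation: [180.0, 0.0, 0.1]
force: [-0.0, 1.1, 1.3]
opening: 0.0876
gripper_force: 0.0
```

play_rows([
  [[0,0,0,0,0,0,0.5],[0,0,0,0,0,0,0.5],[0,0,0,0,0,0,0.5],[0,0,0,0,0,0,0.5],[0,0,0,0,0,0,0.5],[0,0,0,0,0,0,0.5],[0,0,0,0,0,0,0.5],[0,0,0,0,0,0,0.5]],
])

```text
clock: 2.85
tool_pos: [0.4453, 0.1672, 0.0131]
orientation: [-180.0, -0.0, 0.0]
force: [-1.9, 0.1, 7.2]
opening: 0.0595
gripper_force: 30.0
```

play_rows([
  [[0,0,-1,0,0,0,0.5],[0,0,-4,0,0,0,0.5],[0,0,-8,0,0,0,0.5],[0,0,-11,0,0,0,0.5],[3,0.3,-12,0,0,0,0.5],[7,0.8,-12,0,0,-1.2,0.5],[11,1.5,-12,0,0,-1.2,0.5],[14,2,-12,0,0,-1.2,0.5],[16,2.3,-12,0,0,-1.2,0.5],[16.6,2.3,-12,0,0,-1.2,0.5],[16.6,2.3,-12,0,0,-1.2,0.5],[16.6,2.3,-12,0,0,-1.2,0.5]],
])

```text
clock: 3.85
tool_pos: [0.6101, 0.1437, 0.1318]
orientation: [180.0, 0.1, 1.2]
force: [1.0, -0.4, -1.8]
opening: 0.0596
gripper_force: 30.0
```

Run:
```python
from plant import *
from h import *
s=snapshot("scene");np.savez("s1.npz",**s);o=get_obs();p=o["tool_pos"];print(p,o["gripper_force"],o["opening"])
c=p+[0,0,.037]; print("expected top flange centre px",proj(s,c).round(1),"tcp",proj(s,p).round(1))
u,v=proj(s,p)[0].astype(int)
a=cv2.resize(s["frame"][v-70:v+60,u-90:u+90],None,fx=4,fy=4,interpolation=cv2.INTER_CUBIC);cv2.imwrite("pics/s1.png",a[:,:,::-1]);print(u-90,v-70)
```

```text
[0.60984527 0.14393069 0.13217087] 29.99949038028717 0.06001840410416082
expected top flange centre px [[320.7 205.7]] tcp [[318.8 218.7]]
228 148
```

View pics/s1.png

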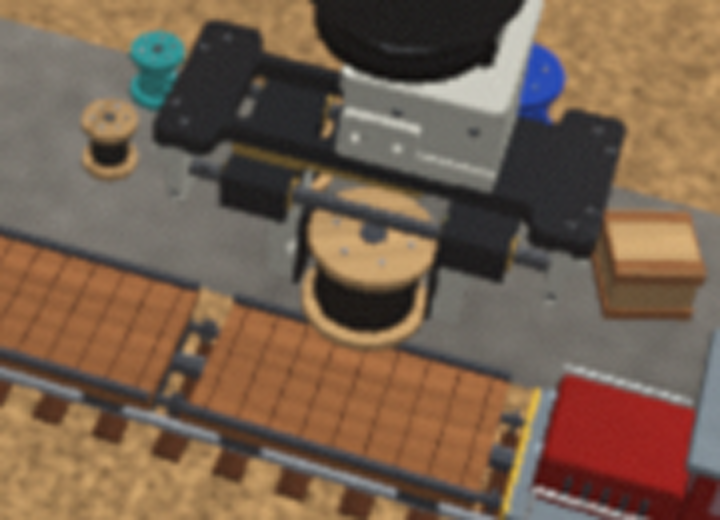

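The hub sits at (321,206), where I expected it, so the reel is centred in the grip. Lowering it onto the deck.

play_rows([
  [[0,0,2,0,0,0,0.5],[0,0,4,0,0,0,0.5],[0,0,5.5,0,0,0,0.5],[0,0,6.5,0,0,0,0.5],[0,0,7,0,0,0,0.5],[0,0,7.2,0,0,0,0.5],[0,0,7.3,0,0,0,0.5],[0,0,7.3,0,0,0,0.5],[0,0,7.3,0,0,0,0.5]],
])

```text
clock: 4.65
tool_pos: [0.6114, 0.1444, 0.0605]
orientation: [-180.0, -0.1, 1.3]
force: [-0.7, 0.3, -0.9]
opening: 0.0595
gripper_force: 30.0
```

play_rows([
  [[0,0,0.05,0,0,0,0.5],[0,0,0.1,0,0,0,0.5],[0,0,0.1,0,0,0,0.5],[0,0,0.1,0,0,0,0.5]],
])

```text
clock: 4.98
tool_pos: [0.6113, 0.1442, 0.0592]
orientation: [-180.0, -0.0, 1.2]
force: [-0.5, 0.0, 4.2]
opening: 0.0599
gripper_force: 30.0
```

play_rows([
  [[0,0,0,0,0,0,0.7],[0,0,0,0,0,0,0.85],[0,0,0,0,0,0,1],[0,0,0,0,0,0,1],[0,0,0,0,0,0,1],[0,0,0,0,0,0,1],[0,0,-2,0,0,0,1],[0,0,-6,0,0,0,1],[0,0,-10,0,0,0,1],[-4,1.5,-10,0,0,0,1],[-8,3.5,-10,0,0,0,1],[-12,5.5,-10,0,0,0,1],[-16,7.5,-10,0,0,0,1],[-18.5,8.3,-10,0,0,0,1],[-18.5,8.3,-10,0,0,0,1],[-18.5,8.3,-10,0,0,0,1]],
])

```text
clock: 6.32
tool_pos: [0.4266, 0.0564, 0.1594]
orientation: [-179.9, -0.1, 1.3]
force: [0.8, 0.6, 0.5]
opening: 0.0874
gripper_force: 0.0
```

Run:
```python
from plant import *
from h import *
print(get_obs()["tool_pos"])
for n,u,v in (("top",205,155),("scene",316,225)):
    s=snapshot(n);np.savez(n+"2.npz",**s)
    a=cv2.resize(s["frame"][v-35:v+60,u-65:u+65],None,fx=4,fy=4,interpolation=cv2.INTER_CUBIC);cv2.imwrite(f"pics/{n}2.png",a[:,:,::-1])
    print(n,u-65,v-35,"deck mid+50+46 expected px",proj(s,[.6105,.1445,.096]).round(1))
```

```text
[0.42656209 0.0564187  0.15935266]
top 140 120 deck mid+50+46 expected px [[196.8 153.2]]
scene 251 190 deck mid+50+46 expected px [[317.2 230.9]]
```

View pics/top2.png

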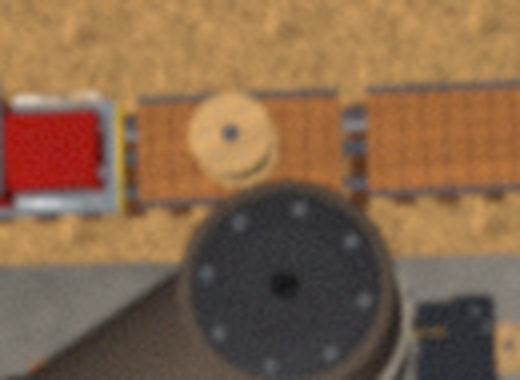

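View pics/scene2.png

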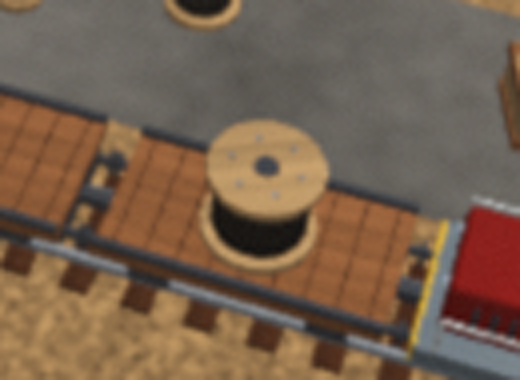

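The large reel stands upright: hub at (197.4,152.9) in top and (316.9,231.4) in scene, within about 2 mm of the deck centre. Next, the medium reel.

play_rows([
  [[0.1,0,4,0,0,0,1],[0.1,0,8,0,0,0,1],[0.1,0,11,0,0,0,1],[0.1,0,13,0,0,0,1],[0.1,0,14.3,0,0,0,1],[0.1,0,14.9,0,0,0,1],[0.1,0,14.9,0,0,0,1],[0.1,0,14.9,0,0,0,0.7],[0.1,0,14.9,0,0,0,0.4],[0.1,0,14.9,0,0,0,0.4],[0.1,0,14.9,0,0,0,0.4],[0.1,0,14.9,0,0,0,0.4],[0.1,0,14.9,0,0,0,0.4],[0.1,0,14.9,0,0,0,0.4],[0.1,0,14.9,0,0,0,0.4],[0.1,0,14.9,0,0,0,0.4],[0.1,0,14.9,0,0,0,0.4],[0.1,0,14.9,0,0,0,0.4]],
])

```text
clock: 7.92
tool_pos: [0.429, 0.0572, 0.0099]
orientation: [-180.0, -0.0, 1.2]
force: [-1.6, -0.3, 6.6]
opening: 0.0458
gripper_force: 30.0
```

play_rows([
  [[0,0,-1,0,0,0,0.4],[0,0,-4,0,0,0,0.4],[0,0,-8,0,0,0,0.4],[0,0,-11,0,0,0,0.4],[3,1.5,-12,0,0,0,0.4],[7,3.5,-12,0,0,0,0.4],[11,5.5,-12,0,0,0,0.4],[14.5,7.2,-12,0,0,0,0.4],[17,8.3,-12,0,0,0,0.4],[18.4,8.7,-12,0,0,0,0.4],[18.4,8.7,-12,0,0,0,0.4],[18.4,8.7,-12,0,0,0,0.4],[18.4,8.7,-12,0,0,0,0.4]],
])

```text
clock: 9.0
tool_pos: [0.6137, -0.0259, 0.1289]
orientation: [180.0, 0.1, 1.2]
force: [-1.1, 0.2, 0.0]
opening: 0.0469
gripper_force: 30.0
```

Run:
```python
from plant import *
from h import *
s=snapshot("scene");o=get_obs();p=o["tool_pos"];print(p,o["gripper_force"],o["opening"])
print("expected top flange centre px",proj(s,p+[0,0,.034]).round(1), "1cm +x:",proj(s,p+[.01,0,.034]).round(1))
u,v=proj(s,p)[0].astype(int)
a=cv2.resize(s["frame"][v-50:v+60,u-70:u+70],None,fx=5,fy=5,interpolation=cv2.INTER_CUBIC);cv2.imwrite("pics/s3.png",a[:,:,::-1]);print(u-70,v-50)
```

```text
[ 0.61364982 -0.02567277  0.12934189] 29.999958872795105 0.046403836406797405
expected top flange centre px [[236.  184.6]] 1cm +x: [[233.9 188. ]]
166 146
```

View pics/s3.png

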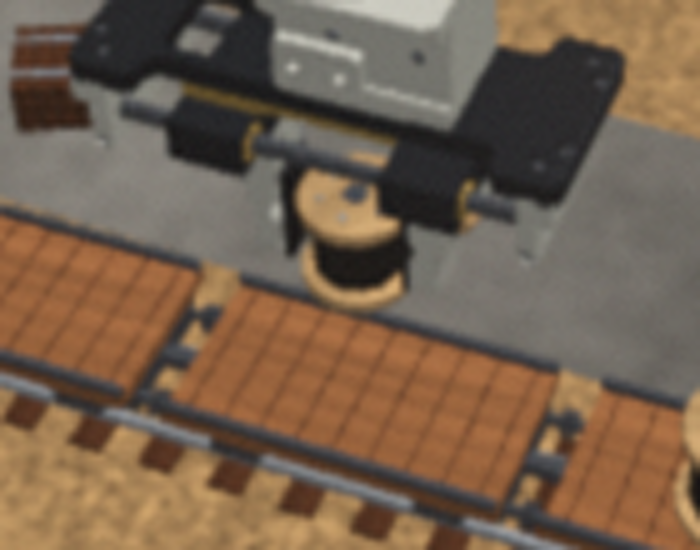

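The hub is at (236.6,184.2), as expected. Lower, release, retract, then go above the small reel at (.461,-.0497).

play_rows([
  [[0,0,2,0,0,0,0.4],[0,0,4,0,0,0,0.4],[0,0,5.5,0,0,0,0.4],[0,0,6.5,0,0,0,0.4],[0,0,7,0,0,0,0.4],[0,0,7.2,0,0,0,0.4],[0,0,7.3,0,0,0,0.4],[0,0,7.35,0,0,0,0.4],[0,0,7.4,0,0,0,0.4],[0,0,7.4,0,0,0,0.4],[0,0,7.4,0,0,0,0.4]],
])

```text
clock: 9.97
tool_pos: [0.6149, -0.0259, 0.0561]
orientation: [-180.0, -0.0, 1.2]
force: [0.4, 0.1, -0.4]
opening: 0.0467
gripper_force: 30.0
```

play_rows([
  [[0,0,0.05,0,0,0,0.4],[0,0,0.05,0,0,0,0.4],[0,0,0.05,0,0,0,0.4]],
])

```text
clock: 10.22
tool_pos: [0.615, -0.0259, 0.056]
orientation: [-180.0, -0.1, 1.2]
force: [-1.9, 1.2, 5.7]
opening: 0.0465
gripper_force: 30.0
```

play_rows([
  [[0,0,0,0,0,0,0.6],[0,0,0,0,0,0,0.8],[0,0,0,0,0,0,1],[0,0,0,0,0,0,1],[0,0,0,0,0,0,1],[0,0,0,0,0,0,1],[0,0,0,0,0,0,1],[0,0,-2,0,0,0,1],[0,0,-6,0,0,0,1],[0,0,-10,0,0,0,1],[-4,0.5,-10,0,0,0,1],[-8,1,-10,0,0,0,1],[-12,1.5,-10,0,0,0,1],[-15.4,2.1,-10,0,0,0,1],[-15.4,2.1,-10,0,0,0,1],[-15.4,2.1,-10,0,0,0,1]],
])

```text
clock: 11.55
tool_pos: [0.4598, -0.0505, 0.1559]
orientation: [-180.0, -0.1, 1.2]
force: [0.6, 0.9, -0.4]
opening: 0.0876
gripper_force: 0.0
```

play_rows([
  [[0.1,0,4,0,0,0,1],[0.1,0,8,0,0,0,1],[0.1,0,11,0,0,0,1],[0.1,0,13,0,0,0,1],[0.1,0,14.2,0,0,0,1],[0.1,0,14.7,0,0,0,1],[0.1,0,14.7,0,0,0,1],[0.1,0,14.7,0,0,0,0.7],[0.1,0,14.7,0,0,0,0.4],[0.1,0,14.7,0,0,0,0.25],[0.1,0,14.7,0,0,0,0.25],[0.1,0,14.7,0,0,0,0.25],[0.1,0,14.7,0,0,0,0.25],[0.1,0,14.7,0,0,0,0.25],[0.1,0,14.7,0,0,0,0.25],[0.1,0,14.7,0,0,0,0.25],[0.1,0,14.7,0,0,0,0.25],[0.1,0,14.7,0,0,0,0.25],[0.1,0,14.7,0,0,0,0.25]],
])

```text
clock: 13.13
tool_pos: [0.4622, -0.0502, 0.0081]
orientation: [180.0, -0.0, 1.2]
force: [-0.0, 0.6, 2.9]
opening: 0.0334
gripper_force: 30.0
```

play_rows([
  [[0,0,-1,0,0,0,0.25],[0,0,-4,0,0,0,0.25],[0,0,-8,0,0,0,0.25],[0,0,-11,0,0,0,0.25],[2.5,2.5,-12,0,0,0,0.25],[5,5,-12,0,0,0,0.25],[7.5,7.5,-12,0,0,0,0.25],[10,10,-12,0,0,0,0.25],[12.5,12.5,-12,0,0,0,0.25],[14.6,14.2,-12,0,0,0,0.25],[15.4,14.9,-12,0,0,0,0.25],[15.4,14.9,-12,0,0,0,0.25],[15.4,14.9,-12,0,0,0,0.25],[15.4,14.9,-12,0,0,0,0.25]],
])

```text
clock: 14.3
tool_pos: [0.6183, -0.1952, 0.1277]
orientation: [-180.0, 0.1, 1.2]
force: [0.5, -0.2, 0.4]
opening: 0.0335
gripper_force: 30.0
```

Run:
```python
from plant import *
from h import *
s=snapshot("scene");o=get_obs();p=o["tool_pos"];print(p,o["gripper_force"],o["opening"])
print("expected top flange centre px",proj(s,p+[0,0,.030]).round(1), "1cm +x:",proj(s,p+[.01,0,.030]).round(1))
print("M expected", proj(s,[.6142,-.0258,.09]).round(1))
u,v=proj(s,p)[0].astype(int);u+=30;v+=10
a=cv2.resize(s["frame"][v-55:v+60,u-80:u+80],None,fx=5,fy=5,interpolation=cv2.INTER_CUBIC);cv2.imwrite("pics/s4.png",a[:,:,::-1]);print(u-80,v-55)
```

```text
[ 0.6184374  -0.19502659  0.1281188 ] 29.999943673610687 0.03332675759479114
expected top flange centre px [[159.6 165.8]] 1cm +x: [[157.1 168.9]]
M expected [[237.2 209.7]]
111 131
```

View pics/s4.png

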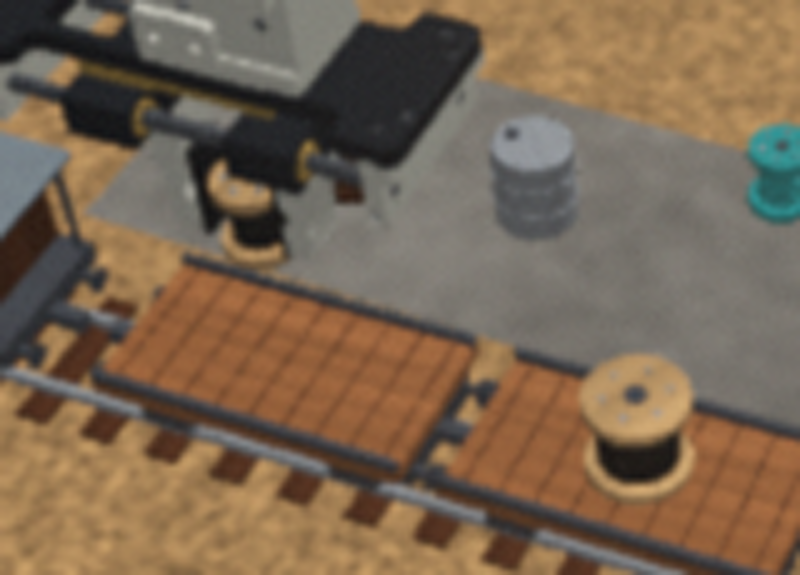

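The medium reel's hub is at (237.6,209.6), which is centred. The small reel hangs straight in the grip at about (160,166). Lowering it.

play_rows([
  [[0,0,2,0,0,0,0.25],[0,0,4,0,0,0,0.25],[0,0,5.5,0,0,0,0.25],[0,0,6.5,0,0,0,0.25],[0,0,7,0,0,0,0.25],[0,0,7.2,0,0,0,0.25],[0,0,7.3,0,0,0,0.25],[0,0,7.35,0,0,0,0.25],[0,0,7.4,0,0,0,0.25],[0,0,7.45,0,0,0,0.25],[0,0,7.45,0,0,0,0.25],[0,0,7.45,0,0,0,0.25]],
])

```text
clock: 15.35
tool_pos: [0.6198, -0.1959, 0.0542]
orientation: [180.0, -0.1, 1.2]
force: [0.3, 1.4, 2.7]
opening: 0.0333
gripper_force: 30.0
```

play_rows([
  [[0,0,0,0,0,0,0.5],[0,0,0,0,0,0,0.8],[0,0,0,0,0,0,1],[0,0,0,0,0,0,1],[0,0,0,0,0,0,1],[0,0,0,0,0,0,1],[0,0,0,0,0,0,1],[0,0,0,0,0,0,1],[0,0,-2,0,0,0,1],[0,0,-6,0,0,0,1],[0,0,-10,0,0,0,1],[0,0,-14,0,0,0,1],[-4,-2,-15,0,0,0,1],[-8,-4,-15,0,0,0,1],[-12,-6,-15,0,0,0,1],[-16,-8,-15,0,0,0,1],[-16,-8,-15,0,0,0,1],[-16,-8,-15,0,0,0,1]],
])

```text
clock: 16.85
tool_pos: [0.4547, -0.1184, 0.2045]
orientation: [-179.9, -0.1, 1.3]
force: [0.2, -0.5, -0.6]
opening: 0.0875
gripper_force: 0.0
```

Run:
```python
from plant import *
from h import *
print(get_obs()["clock"])
s=snapshot("scene");t=snapshot("top")
for q in(s,t): print("expected LMS px",proj(q,[[.6105,.1445,.096],[.6142,-.0258,.09],[.618,-.196,.084]]).round(1).tolist())
a=np.vstack([cv2.resize(s["frame"][140:280,110:375],None,fx=3,fy=3),cv2.resize(t["frame"][130:185,150:350],(795,180))[:180]])
cv2.imwrite("pics/fin.png",a[:600,:800,::-1])
```

```text
16.85
expected LMS px [[317.2, 230.9], [237.2, 209.7], [164.8, 190.6]]
expected LMS px [[196.8, 153.2], [256.6, 151.0], [316.0, 148.7]]
```

View pics/fin.png

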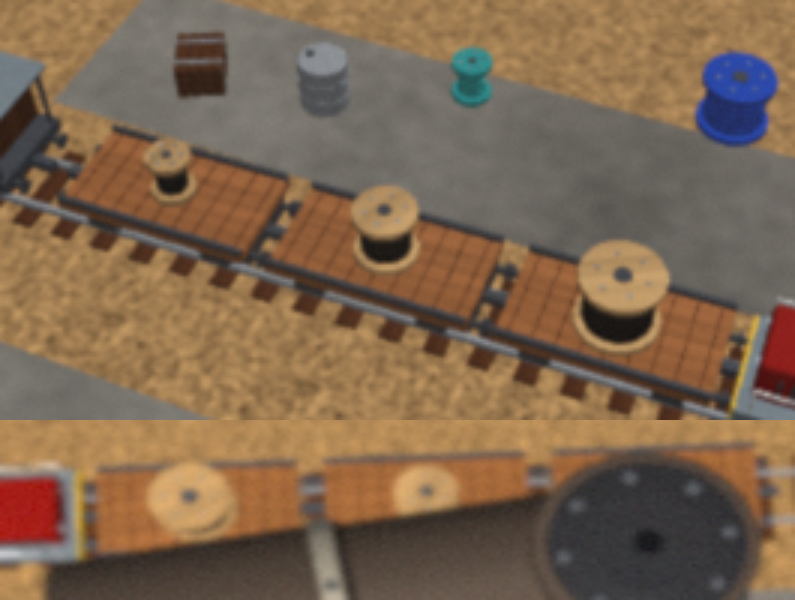

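All three reels stand upright. In the scene view their hubs are within about 1 px of the deck centres (small at (165.3,191.4), where (164.8,190.6) was expected), so I'm handing in.

```bash
python3 -c "from plant import *;print(close_job())"
```

```text
the job is handed in; nothing more can be done
None
```

The large, medium and small reels were loaded in that order, each upright and within about 2 mm of the middle of its wagon's deck by the camera check; the job took about 17 s and is handed in (no verdict was returned).

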